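Press a suspension bush home with bench-mounted locking pliers

ROBOT

A 6-joint arm with a two-finger parallel gripper is mounted at the origin on the work surface. World frame = base frame: x ahead of the robot, y to its left, z up, the work surface at z = 0. Lengths are in m, angles in rad, forces in N, time in s.
With the tool pointing down it reaches from about 0.35 to 0.85 m from the base axis. Payload 8.1 kg.
Tool frame: the origin (TCP) lies between the finger pads; the fingertips stand 14 mm ahead of it and the grasp point (between the pads) lies 5 mm behind it; z points along the fingers, y is the direction in which the jaws open and shut (so a half turn about z gives the same grasp; the last joint's range is limited). The gripper opens to 93 mm and grips with 3 to 60 N. Pads are 15 mm wide; open, the fingers measure 128 mm over their backs; the gripper's body (75 mm by 188 mm) begins 65 mm behind the grasp point.
Start: joints at [-1.385, 0.13, 1.488, -0, 1.523, -0.085], TCP at [0.161, -0.578, 0.233] pointing down, gripper open.
Joint ranges: [-2.96, 2.96], [-0.89, 2.26], [0.02, 2.5], [-1.34, 4.48], [0, 2.73], [-2.66, 2.66]. Speed limits (rad/s): [2.39, 2.39, 2.79, 3.14, 3.14, 3.14].

INTERFACE

Orientations are given as a rotation vector (axis times angle).
In Python, from plant import robot gives the robot as it stands.
- The arm moves only by the tool step_arm, never from a script. Its argument "targets" is a list of rows, each an object of numbers: "tx", "ty", "tz": the shift along the tool's x, y, z in mm; "ax", "ay", "az": the turn, a rotation vector about the tool's x, y, z in rad; "grip": the closure in counts, from 0 (fully open) to 255 (shut). In form: [{"tx": .., "ty": .., "tz": .., "ax": .., "ay": .., "az": .., "grip": ..}, ...]. A call has 1 to 20 rows; each row shifts and turns the commanded pose from where the row before left it, along the tool's axes as they then stand; what a row does not reach is not made up. A row lasts 1/10 s, in which the tool goes at most 50 mm and 8.59 degrees, less where a joint would pass 70% of its speed; a pose out of reach is approached as far as the arm can. A call with a gripper value outside its range is refused whole. The fingers move at their own pace and stop on an object; "squeeze" is the grip in N (left out, the last holds). Time passes only in rows, so rows that do not move let the fingers close. It gives the time, the measured TCP pose, the force and the opening at its end, in the units of the state.
- robot.read_state(): the state, without advancing time (a new reading comes with each control period).
- robot.read_camera(name): name is "scene" or "top" or "wrist"; returns a dict with "frame" (420x560x3 uint8, blue, green, red), "fx", "fy", "cx", "cy" (pixels), "k1" (the pictures are not rectified: a ray, as slopes to the right and down, at radius r is drawn at 1 + k1 r^2 times it, then the intrinsics apply), "R" (3x3) and "t" (3): a world point X has camera coordinates R X + t. Camera axes: x right, y down, z forward; pixel columns grow to the right and rows downward; lengths in m; the calibration is good to about 2 mm. A picture is of the moment at which its call begins. There is no depth.
- robot.close_job(): hands the job in, once; it reports no verdict.
The state is a dict: "t": time; "q": joint angles; "dq": joint speeds; "joint_torque": joint torques, N m; "tool_pos": TCP position; "orientation": TCP orientation; "force": force on the tool from outside, world axes, zero at the start; "wrist_torque": the same for the moment, N m; "opening": finger opening in m.
Only numpy, scipy, OpenCV 4.12 (cv2) and the standard library are available. Lean on these libraries where they do the work, as an engineer would, in place of code of your own. Each camera call takes 0.05 s, during which the arm holds its last target.

TASK

The red bush still stands proud of the eye of the link held in the bench-mounted locking pliers. Squeeze the two black-gripped handles together between the gripper's fingers, with no more than about 40 N, until the pliers snap over centre and the bush is pressed home; then let go completely for a second to see that they stay locked by themselves. Last, pull the yellow release lever gently, only until you feel it let go and the handle springs open, without running it hard against its stop, let it return, and leave everything else on the bench where it is.

Things in the scene. Friction and masses are not known exactly. Their poses are not given: they have to be found in the camera images.
- clamp: locking pliers bolted flat on a dark steel base plate (300 x 110 x 12 mm), fixed, at any yaw within 25 degrees of straight ahead. Origin: on the bench top, under the pliers' pivot. x: from the handles (towards the robot, back to x -150 mm) to the jaws (link and bush at x +92 mm); z up. All parts of the pliers move in the horizontal plane 80 mm above the bench
- handle (a joint): angle of the moving handle about its vertical pivot (at x 0, y -10 mm of the clamp): 0 fully open, 0.22 rad locked against its stop. A spring drives it open below about 0.18 rad (dead centre) and holds it locked above. Shutting it needs up to about 20 N at the middle of the grip; at that point it moves 22 mm, towards the fixed handle
- moving_grip_mid (a point): centre of the black rubber grip on the moving handle (75 long, 14 wide, 26 mm high), on the clamp's -y side; x along the handle. It moves towards the fixed grip as the handles close: the two grips measure about 62 mm over their outer sides when open, at their middle, and 41 mm when locked
- fixed_grip_mid (a point): centre of the black rubber grip on the fixed handle (75 long, 14 wide, 26 mm high), at x -100, y +13.5, z 80 mm of the clamp. It cannot move, so a gripper whose fingers close evenly must shift towards it as the handles close. Free air beside both grips down to 42 mm above the bench
- bush (a joint): how far the red bush (flange 38 mm across, facing the clamp's -y side, centre at x +92 mm, 80 mm up) has been pushed into the eye, m: 0 to 0.002 at the start (4 to 6 mm proud), 0.006 with its flange flush on the eye. Only the jaw pushes it, as the handles close; it stays where it is pushed
- release (a joint): angle of the yellow release lever about its vertical pivot (x -142, y 0 mm of the clamp): 0 at rest, grows as its rear end is pulled to the clamp's +y side. It lets the handle go somewhere between about 0.2 and 0.5 rad (13 to 34 mm at the post), differing from pliers to pliers and not to be seen beforehand; on the way the handle creeps from 0.22 to 0.18 rad
- release_tip (a point): centre of the upright yellow post (12 mm across, 36 mm high, its centre 90 mm above the bench) at the rear end of the release lever, 68 mm behind the lever's pivot; free all round. The lever is sprung: the pull is 2 to 10 N and drops a little as the handle lets go; about 2 mm of post travel later the lever meets its stop, where the force rises steeply: at most 5 N may be added there
- spare_bush: a spare red bush standing on its flange on the bench, 38 mm across, 26 mm high; bystander
- wrench: a 170 mm steel wrench lying on the bench; bystander
- screwdriver: a 190 mm screwdriver lying on the bench; bystander
- bolt_cup: an aluminium bowl, 76 mm across, 60 mm high; bystander
- spray_can: a grey spray can, 64 mm across, 170 mm high; bystander
- bearing: a steel bearing ring lying flat, 52 mm across; bystander
- socket: a steel wrench socket standing up, 26 mm across, 35 mm high; bystander

How it is judged:
On the way, in this order (a step that is already met when the one before it is completed fails the run):
1. both handles are squeezed together between the fingers to the lock, and the bush is home (less than 1.5 mm proud) (value of joint handle above 0.205 rad and value of joint bush above 0.0045 m and contact force between the fingers and handle above 1 N and contact force between the fingers and clamp_c0 above 1 N), for 0.1 s.
2. the pliers stay locked by themselves, with the gripper off them, for half a second (value of joint handle above 0.205 rad and contact force between the fingers and handle below 0.3 N and contact force between the fingers and clamp_c0 below 0.3 N and contact force between the fingers and release below 0.3 N), for 0.5 s.
3. the release lever is pulled and takes the locked handle back to dead centre (value of joint release above 0.1 rad and value of joint handle below 0.19 rad and contact force between the fingers and release above 0.5 N).
At the end, for the whole second after the job is handed in: The handle is sprung fully open (below 0.02 rad), the release lever is back at rest (below 0.03 rad) and the bush is home (less than 1.5 mm proud) (value of joint handle below 0.02 rad and value of joint bush above 0.0045 m and value of joint release below 0.03 rad); the robot touches nothing.
It fails at once if a handle is squeezed with more than 50 N (contact force between the fingers and handle above 50 N or contact force between the fingers and clamp_c0 above 50 N).
It fails at once if the release lever is run against its stop with more than 5 N (contact force between release and stop_pin above 5 N).
It fails at once if a bystander is moved more than 20 mm (distance of any of spare_bush, wrench, screwdriver, bolt_cup, spray_can, bearing, socket from where it was at the start of the episode above 0.02 m).
It also fails if it takes over 72 s, if anything falls off the work surface, if the arm or the gripper's body presses on something with over 40 N, if the wrist force passes 120 N, or if a joint passes its speed limit or range.

## Working session

There is one attempt and no reset: what is moved stays moved. The work goes in short steps, Python scripts to look and compute and a tool call to move; the robot and the scene stay as the last step left them, time stands still between calls to the robot, and variables do not carry over. Pictures are saved under pics/ and viewed, and the job is handed in when it is done.

Besides the shell and the picture viewer there is one more tool, called as a command line: name --argument value ..., lists and objects as JSON in quotes. step_arm: Moves the arm, as the interface text tells. Its arguments: {"type":"object","properties":{"targets":{"type":"array"},"squeeze":{"type":"number"}},"required":["targets"]}

```bash
mkdir -p pics; ls; python3 - <<'E'
from plant import robot
import cv2
s=robot.read_state();print({k:s[k] for k in s})
for n in("scene","top","wrist"):
    c=robot.read_camera(n);cv2.imwrite(f"pics/{n}0.png",c["frame"]);print(n,c["fx"],c["k1"],c["R"],c["t"])
E
```

```text
pics
{'t': 0.0, 'q': array([-1.38540292e+00,  1.31143875e-01,  1.48928211e+00, -5.58602049e-06,
        1.52299880e+00, -8.53903842e-02]), 'dq': array([ 0.00068655, -0.0004102 ,  0.00071036,  0.00029675,  0.00043996,
        0.00011569]), 'joint_torque': array([ 1.40788219e-03, -5.59843075e+01, -4.91759062e+01,  7.69759901e-02,
        3.53468454e-02, -1.39599260e-04]), 'tool_pos': array([ 0.1604161 , -0.57759103,  0.2315962 ]), 'orientation': array([-3.11102952e+00, -4.23801338e-01,  1.52504221e-04]), 'force': array([ 0.34044748, -0.61304315, -0.46725125]), 'wrist_torque': array([-0.0017567 , -0.00509682, -0.04190558]), 'opening': 0.09294933106655066}
scene 394.9286811314146 0.030159853159739645 [[ 0.48963575  0.87168238  0.02065552]
 [ 0.60581014 -0.32306307 -0.72706556]
 [-0.6270972   0.36851061 -0.68625726]] [-0.28813111 -0.30609913  1.37785291]
top 440.49475176022617 -0.03593957172496613 [[-6.96447638e-04 -9.99949824e-01 -9.99317790e-03]
 [-9.93535822e-01  1.82630639e-03 -1.13504342e-01]
 [ 1.13516898e-01  9.84953038e-03 -9.93487242e-01]] [-3.23304928e-05  6.32894910e-01  1.43900966e+00]
wrist 366.6571811807012 0.0037161807683134965 [[ 0.26739036 -0.96358552 -0.00230875]
 [-0.91861732 -0.25563386  0.30131969]
 [-0.29093749 -0.07844912 -0.95352038]] [-0.59858573 -0.03482603  0.39220881]
```

View pics/top0.png

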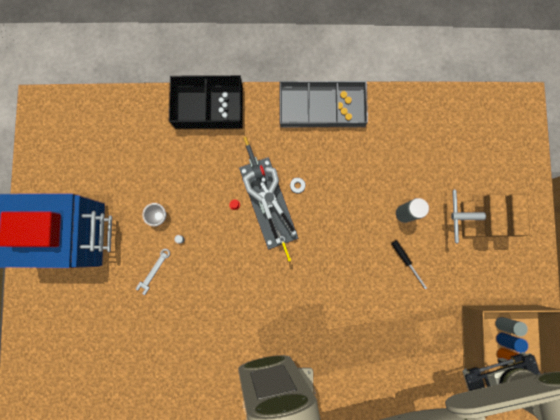

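View pics/scene0.png

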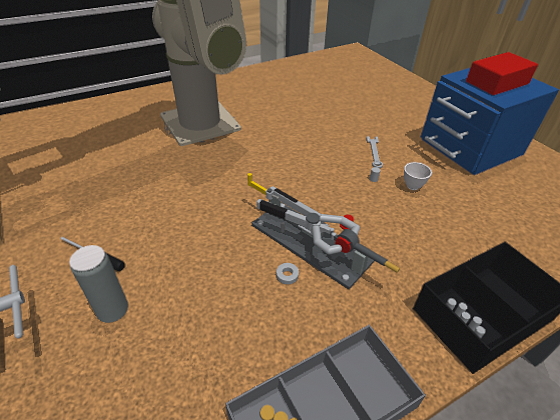

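```bash
python3 - <<'E'
import cv2
f=cv2.imread("pics/top0.png")
cv2.imwrite("pics/topz.png",cv2.resize(f[90:290,180:440],None,fx=3,fy=3,interpolation=cv2.INTER_CUBIC))
E
```

```text
(no output)
```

View pics/topz.png

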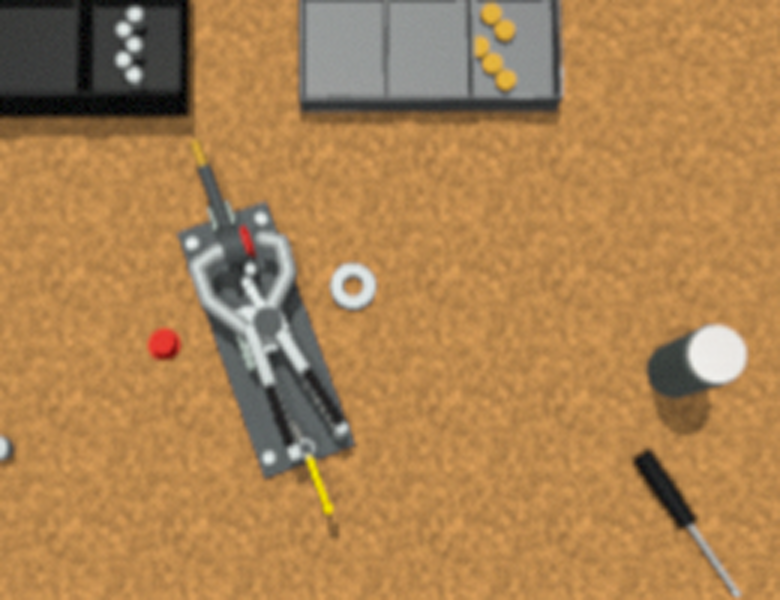

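```bash
cat > h.py <<'E'
import numpy as np, cv2
from scipy.spatial.transform import Rotation as Ro
def ray(c,uv):
    uv=np.atleast_2d(uv).astype(float)
    d=np.c_[(uv[:,0]-c["cx"])/c["fx"],(uv[:,1]-c["cy"])/c["fy"]]
    p=d.copy()
    for _ in range(20): p=d/(1+c["k1"]*(p**2).sum(1,keepdims=True))
    R=np.array(c["R"]);return -R.T@np.array(c["t"]),np.c_[p,np.ones(len(p))]@R
def onz(c,uv,z):
    o,d=ray(c,uv);return o+d*((z-o[2])/d[:,2])[:,None]
def proj(c,X):
    P=np.atleast_2d(X)@np.array(c["R"]).T+np.array(c["t"]);p=P[:,:2]/P[:,2:]
    p=p*(1+c["k1"]*(p**2).sum(1,keepdims=True));return p*[c["fx"],c["fy"]]+[c["cx"],c["cy"]]
E
python3 - <<'E'
from h import *
from plant import robot
c=robot.read_camera("top")
corn=np.array([[180,237],[265,205],[353,445],[265,477]])/3+[180,90]
P=onz(c,corn,.012);print(P)
print(P.mean(0), np.degrees(np.arctan2(*((P[0]+P[1]-P[2]-P[3])[[1,0]]))))
print("post",onz(c,np.array([[329,511]])/3+[180,90],.108))
print("pivotdisc",onz(c,np.array([[267,320]])/3+[180,90],.1))
E
```

```text
[[ 0.7741815   0.13559244  0.012     ]
 [ 0.81134145  0.03805299  0.012     ]
 [ 0.53545211 -0.06165587  0.012     ]
 [ 0.49964695  0.03736049  0.012     ]]
[0.6551555  0.03733751 0.012     ] 19.779357118554174
post [[ 0.46187286 -0.03318235  0.108     ]]
pivotdisc [[0.66518751 0.03246131 0.1       ]]
```

```bash
cat >> h.py <<'E'
def delta(s,goal,yaw_goal):
    """tool-frame shift mm and rotation for tool z down with tool x at world yaw."""
    R=Ro.from_rotvec(s["orientation"]);G=Ro.from_euler('z',yaw_goal)*Ro.from_euler('x',np.pi)
    return R.inv().apply(np.array(goal)-s["tool_pos"])*1000,(R.inv()*G).as_rotvec()
E
python3 - <<'E'
from h import *
from plant import robot
s=robot.read_state();print(Ro.from_rotvec(s["orientation"]).as_matrix().round(3))
c=robot.read_camera("wrist");cam=-np.array(c["R"]).T@c["t"];print("cam-tcp in tool",Ro.from_rotvec(s["orientation"]).inv().apply(cam-s["tool_pos"]))
y=np.radians(19.8)
for yy in (y,y+np.pi): print(delta(s,[.53,-.02,.33],yy))
E
```

```text
[[ 0.964  0.268 -0.   ]
 [ 0.268 -0.964  0.001]
 [ 0.    -0.001 -1.   ]]
cam-tcp in tool [ 0.0848531  -0.00027595 -0.15140197]
(array([ 505.29196327, -438.71853907,  -97.46105527]), array([-0.0011819 , -0.00015934, -0.07475883]))
(array([ 505.29196327, -438.71853907,  -97.46105527]), array([-2.44448495e-04,  1.81318867e-03,  3.06683328e+00]))
```

step_arm --targets '[{"tx": 33, "ty": -28, "tz": -6, "az": -0.005, "grip": 0}, {"tx": 33, "ty": -28, "tz": -6, "az": -0.005}, {"tx": 33, "ty": -28, "tz": -6, "az": -0.005}, {"tx": 33, "ty": -28, "tz": -6, "az": -0.005}, {"tx": 33, "ty": -28, "tz": -6, "az": -0.005}, {"tx": 33, "ty": -28, "tz": -6, "az": -0.005}, {"tx": 33, "ty": -28, "tz": -6, "az": -0.005}, {"tx": 33, "ty": -28, "tz": -6, "az": -0.005}, {"tx": 33, "ty": -28, "tz": -6, "az": -0.005}, {"tx": 33, "ty": -28, "tz": -6, "az": -0.005}, {"tx": 33, "ty": -28, "tz": -6, "az": -0.005}, {"tx": 33, "ty": -28, "tz": -6, "az": -0.005}, {"tx": 33, "ty": -28, "tz": -6, "az": -0.005}, {"tx": 33, "ty": -28, "tz": -6, "az": -0.005}, {"tx": 33, "ty": -28, "tz": -6, "az": -0.005}, {"tx": 10, "ty": -18, "tz": -6, "az": 0}, {}, {}]'

```text
schema error: expected keys tx, ty, tz, ax, ay, az, grip
```

```bash
python3 - <<'E'
from h import *
from plant import robot
s=robot.read_state();print(s["t"],s["tool_pos"],s["force"],s["wrist_torque"],delta(s,[.53,-.02,.33],np.radians(19.8)))
c=robot.read_camera("wrist");cv2.imwrite("pics/w1.png",c["frame"])
np.savez("w1.npz",**c)
c=robot.read_camera("top");cv2.imwrite("pics/t1.png",c["frame"])
E
```

```text
0.25 [ 0.16048466 -0.57789506  0.23213713] [-0.80188104  0.7226586   0.28611439] [-0.03075404 -0.01114993  0.02464378] (array([ 505.2933166 , -438.80217975,  -97.45225452]), array([-0.00084217, -0.00011004, -0.07477921]))
```

View pics/w1.png

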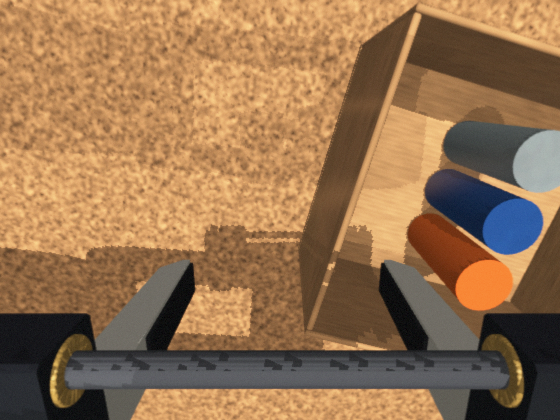

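step_arm --targets '[{"tx": 0, "ty": -20, "tz": -30, "ax": 0, "ay": 0, "az": -0.01, "grip": 0}, {"tx": 0, "ty": -30, "tz": -40, "ax": 0, "ay": 0, "az": -0.01, "grip": 0}, {"tx": 33, "ty": -28, "tz": -28, "ax": 0, "ay": 0, "az": -0.01, "grip": 0}, {"tx": 37, "ty": -28, "tz": 0, "ax": 0, "ay": 0, "az": -0.01, "grip": 0}, {"tx": 37, "ty": -28, "tz": 0, "ax": 0, "ay": 0, "az": -0.01, "grip": 0}, {"tx": 37, "ty": -28, "tz": 0, "ax": 0, "ay": 0, "az": -0.01, "grip": 0}, {"tx": 37, "ty": -28, "tz": 0, "ax": 0, "ay": 0, "az": -0.01, "grip": 0}, {"tx": 37, "ty": -28, "tz": 0, "ax": 0, "ay": 0, "az": -0.005, "grip": 0}, {"tx": 37, "ty": -28, "tz": 0, "ax": 0, "ay": 0, "az": 0, "grip": 0}, {"tx": 37, "ty": -28, "tz": 0, "ax": 0, "ay": 0, "az": 0, "grip": 0}, {"tx": 37, "ty": -28, "tz": 0, "ax": 0, "ay": 0, "az": 0, "grip": 0}, {"tx": 37, "ty": -28, "tz": 0, "ax": 0, "ay": 0, "az": 0, "grip": 0}, {"tx": 37, "ty": -28, "tz": 0, "ax": 0, "ay": 0, "az": 0, "grip": 0}, {"tx": 37, "ty": -28, "tz": 0, "ax": 0, "ay": 0, "az": 0, "grip": 0}, {"tx": 37, "ty": -28, "tz": 0, "ax": 0, "ay": 0, "az": 0, "grip": 0}, {"tx": 28, "ty": -25, "tz": 0, "ax": 0, "ay": 0, "az": 0, "grip": 0}, {"tx": 0, "ty": 0, "tz": 0, "ax": 0, "ay": 0, "az": 0, "grip": 0}, {"tx": 0, "ty": 0, "tz": 0, "ax": 0, "ay": 0, "az": 0, "grip": 0}]'

```text
t: 2.15
tool_pos: [0.4962, 0.0022, 0.3295]
orientation: [3.094, 0.544, -0.001]
force: [-0.0, -1.3, -0.5]
opening: 0.0932
```

```bash
python3 - <<'E'
from h import *
from plant import robot
s=robot.read_state();print(s["t"],s["tool_pos"],s["force"],s["wrist_torque"],delta(s,[.53,-.02,.33],np.radians(19.8)))
c=robot.read_camera("wrist");cv2.imwrite("pics/w2.png",c["frame"])
np.savez("w2.npz",**c)
E
```

```text
2.15 [0.49622908 0.0021909  0.32954292] [-0.04906402 -1.3056664  -0.45349495] [-0.0026893   0.06345008  0.00123512] (array([24.17797857, 32.37773067, -0.47755967]), array([-1.04054164e-05,  8.31877469e-04,  2.44654017e-03]))
```

View pics/w2.png

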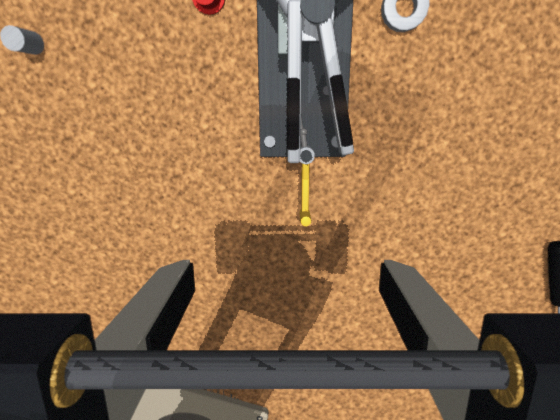

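```bash
python3 - <<'E'
import cv2
f=cv2.imread("pics/w2.png")
cv2.imwrite("pics/w2z.png",cv2.resize(f[0:240,230:400],None,fx=4,fy=4,interpolation=cv2.INTER_CUBIC)[:, :][0:960:1][:600*1])
cv2.imwrite("pics/w2z2.png",cv2.resize(f[60:240,230:400],None,fx=3.3,fy=3.3,interpolation=cv2.INTER_CUBIC))
E
```

```text
(no output)
```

View pics/w2z2.png

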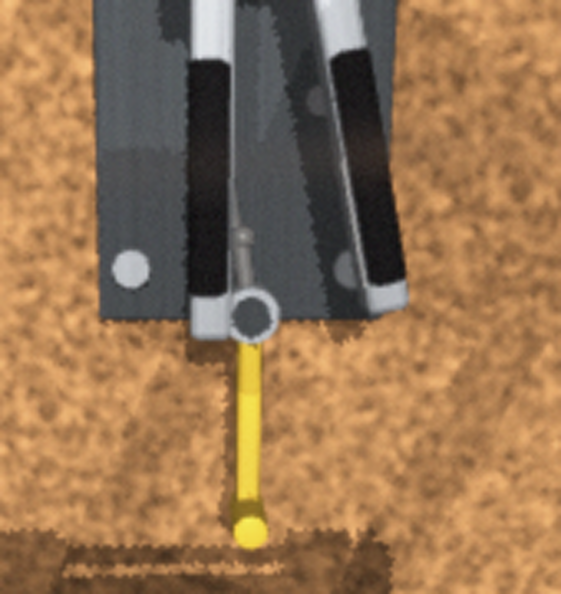

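```bash
python3 - <<'E'
from h import *
c=np.load("w2.npz")
f=lambda p,z: onz(c,np.array(p)/3.3+[230,60],z)
fx=f([[191,58],[230,62],[226,297],[188,295]],.093)
mv=f([[331,51],[367,48],[404,282],[371,288]],.093)
post=f([[250,531]],.108)[0]
pl=f([[100,317]],.012)
print(fx.mean(0),mv.mean(0),post,pl)
d=(fx[0]+fx[1]-fx[2]-fx[3]);print("yawfx",np.degrees(np.arctan2(d[1],d[0])),np.linalg.norm(d)/2)
d=(mv[0]+mv[1]-mv[2]-mv[3]);print("yawmv",np.degrees(np.arctan2(d[1],d[0])),np.linalg.norm(d)/2)
for yd in (19,19.5,19.8,20,20.5):
    y=np.radians(yd);ex=np.array([np.cos(y),np.sin(y),0]);ey=np.array([-np.sin(y),np.cos(y),0])
    print(yd,"O fx",(fx.mean(0)+.1*ex-.0135*ey)[:2],"O post",(post+.21*ex)[:2],"post rel fx",(post-fx.mean(0))@ex,(post-fx.mean(0))@ey,"mv rel", (mv.mean(0)-fx.mean(0))@ex,(mv.mean(0)-fx.mean(0))@ey)
E
```

```text
[0.56388637 0.01997239 0.093     ] [ 0.58372092 -0.02533776  0.093     ] [ 0.46612973 -0.03012031  0.108     ] [[0.49955489 0.0395829  0.012     ]]
yawfx 19.370251108396694 0.07036174988029903
yawmv 32.102779924076906 0.07144203079302341
19 O fx [0.6628334 0.0397647] O post [0.66468863 0.038249  ] post rel fx -0.10873930823228609 -0.015537130466328902 mv rel 0.004002391913778058 -0.049299087766933695
19.5 O fx [0.66265692 0.04062741] O post [0.66408445 0.03997913] post rel fx -0.10887075309318177 -0.014587621426651511 mv rel 0.003572029275522399 -0.04933213762384637
19.8 O fx [0.66254741 0.04114429] O post [0.66371469 0.04101465] post rel fx -0.10894564097801229 -0.014017378137651039 mv rel 0.003313679022703828 -0.04935016440720132
20 O fx [0.66247291 0.04148855] O post [0.66346518 0.04170392] post rel fx -0.10899390702471912 -0.013637001483124194 mv rel 0.0031413946134077318 -0.04936143064748185
20.5 O fx [0.66228139 0.04234805] O post [0.66283089 0.04342324] post rel fx -0.10910876064824947 -0.012685343029136145 mv rel 0.002710520721930848 -0.049386964607062975
```

```bash
cat >> h.py <<'E'
YAW=np.radians(20.0);O=np.array([.663,.0416,0])
Rc=Ro.from_euler('z',YAW)
def cl(p): return O+Rc.apply(np.array(p))
def tocl(P): return Rc.inv().apply(np.array(P)-O)
def rep(s):
    print("t",s["t"],"tcp clamp mm",(tocl(s["tool_pos"])*1000).round(2),"F clamp",Rc.inv().apply(s["force"]).round(2),"T",np.round(s["wrist_torque"],2),"open",round(s["opening"]*1000,2))
E
python3 - <<'E'
from h import *
from plant import robot
s=robot.read_state();rep(s);print(delta(s,cl([-.100,-.0105,.075]),YAW))
E
```

```text
t 2.2 tcp clamp mm [-170.65   19.25  329.72] F clamp [-0.1   0.35  0.06] T [0.01 0.03 0.02] open 92.97
(array([ 70.86907768,  29.50105879, 254.68596799]), array([ 0.00026118,  0.00054071, -0.00262049]))
```

step_arm --targets '[{"tx": 25, "ty": 10, "tz": 20, "ax": 0, "ay": 0, "az": -0.0026, "grip": 0}, {"tx": 25, "ty": 10, "tz": 30, "ax": 0, "ay": 0, "az": 0, "grip": 0}, {"tx": 21, "ty": 9.5, "tz": 40, "ax": 0, "ay": 0, "az": 0, "grip": 0}, {"tx": 0, "ty": 0, "tz": 40, "ax": 0, "ay": 0, "az": 0, "grip": 0}, {"tx": 0, "ty": 0, "tz": 30, "ax": 0, "ay": 0, "az": 0, "grip": 0}, {"tx": 0, "ty": 0, "tz": 20, "ax": 0, "ay": 0, "az": 0, "grip": 0}, {"tx": 0, "ty": 0, "tz": 0, "ax": 0, "ay": 0, "az": 0, "grip": 0}, {"tx": 0, "ty": 0, "tz": 0, "ax": 0, "ay": 0, "az": 0, "grip": 0}, {"tx": 0, "ty": 0, "tz": 0, "ax": 0, "ay": 0, "az": 0, "grip": 0}]'

```text
t: 3.1
tool_pos: [0.5742, -0.0029, 0.1521]
orientation: [3.093, 0.543, 0.005]
force: [0.9, -0.1, -0.2]
opening: 0.0931
```

```bash
python3 - <<'E'
from h import *
from plant import robot
s=robot.read_state();rep(s);print(delta(s,cl([-.100,-.0105,.075]),YAW))
for n in("wrist","scene"):
  c=robot.read_camera(n);cv2.imwrite(f"pics/{n}3.png",c["frame"]);np.savez(f"{n}3.npz",**c)
f=c["frame"];cv2.imwrite("pics/s3z.png",cv2.resize(f[140:300,200:400],None,fx=3.5,fy=3.5,interpolation=cv2.INTER_CUBIC))
E
```

```text
t 3.1 tcp clamp mm [-98.66 -11.42 152.14] F clamp [ 0.82 -0.41 -0.23] T [-0.01  0.03 -0.02] open 93.07
(array([-1.57543479, -1.03757508, 77.13396118]), array([ 0.00153104, -0.00302201, -0.00168096]))
```

View pics/wrist3.png

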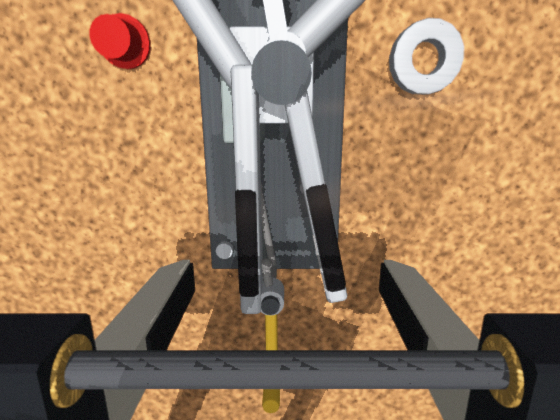

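View pics/s3z.png

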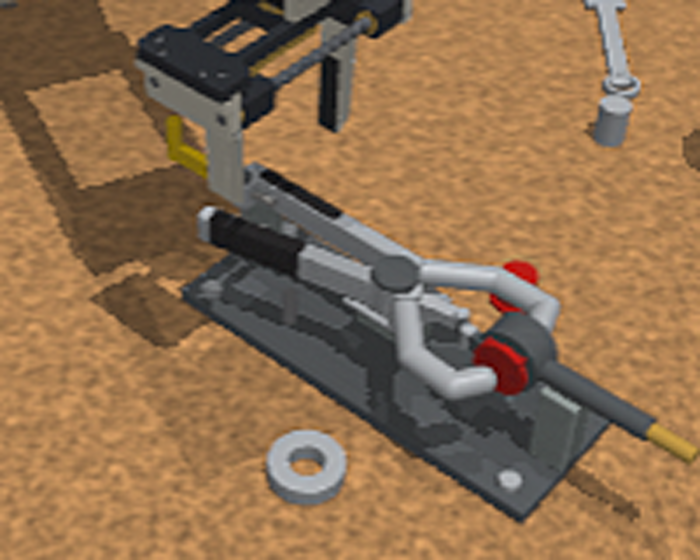

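```bash
python3 - <<'E'
from h import *
c=np.load("wrist3.npz")
fx=onz(c,[[237,190],[257,191],[259,296],[240,296]],.093);mv=onz(c,[[307,188],[325,185],[344,289],[327,294]],.093)
print((tocl(fx)*1000).round(1),tocl(fx.mean(0)),tocl(mv.mean(0)), tocl(mv)*1000)
f=cv2.resize(c["frame"][170:320,200:380],None,fx=4,fy=4,interpolation=cv2.INTER_CUBIC);cv2.imwrite("pics/w3z.png",f)
E
```

```text
[[ -64.4   18.1   93. ]
 [ -65.     6.3   93. ]
 [-134.7    6.8   93. ]
 [-134.7   19.1   93. ]] [-0.09969892  0.01255332  0.093     ] [-0.09696608 -0.03549408  0.093     ] [[ -63.26846308  -23.17994067   93.        ]
 [ -61.48642889  -33.7198763    93.        ]
 [-129.76199597  -47.9437249    93.        ]
 [-133.3474144   -37.13277178   93.        ]]
```

View pics/w3z.png

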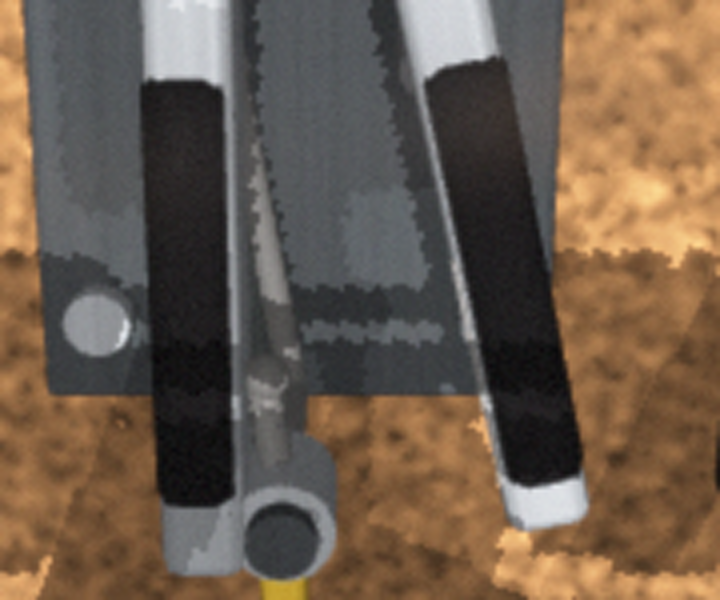

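step_arm --targets '[{"tx": -1.5, "ty": -1, "tz": 17, "ax": 0, "ay": 0, "az": 0, "grip": 0}, {"tx": 0, "ty": 0, "tz": 20, "ax": 0, "ay": 0, "az": 0, "grip": 0}, {"tx": 0, "ty": 0, "tz": 20, "ax": 0, "ay": 0, "az": 0, "grip": 0}, {"tx": 0, "ty": 0, "tz": 20, "ax": 0, "ay": 0, "az": 0, "grip": 0}, {"tx": 0, "ty": 0, "tz": 0, "ax": 0, "ay": 0, "az": 0, "grip": 0}, {"tx": 0, "ty": 0, "tz": 0, "ax": 0, "ay": 0, "az": 0, "grip": 0}, {"tx": 0, "ty": 0, "tz": 0, "ax": 0, "ay": 0, "az": 0, "grip": 30}, {"tx": 0, "ty": 0, "tz": 0, "ax": 0, "ay": 0, "az": 0, "grip": 60}, {"tx": 0, "ty": 0, "tz": 0, "ax": 0, "ay": 0, "az": 0, "grip": 60}, {"tx": 0, "ty": 0, "tz": 0, "ax": 0, "ay": 0, "az": 0, "grip": 60}]' --squeeze 35

```text
t: 4.2
tool_pos: [0.5717, -0.0016, 0.0735]
orientation: [3.094, 0.544, 0.001]
force: [0.5, -0.7, 0.2]
opening: 0.0718
```

```bash
python3 - <<'E'
from h import *
from plant import robot
s=robot.read_state();rep(s);print(delta(s,cl([-.100,-.0105,.075]),YAW))
c=robot.read_camera("wrist");cv2.imwrite("pics/w4.png",c["frame"])
E
```

```text
t 4.2 tcp clamp mm [-100.6    -9.41   73.45] F clamp [ 0.21 -0.85  0.23] T [-0.09 -0.08  0.08] open 71.79
(array([ 0.60585355,  1.09365949, -1.54565418]), array([ 0.00042313, -0.0008786 , -0.00069672]))
```

View pics/w4.png

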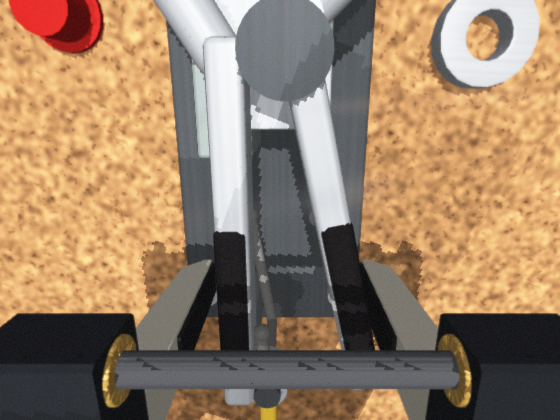

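step_arm --targets '[{"tx": 0, "ty": 0, "tz": 0, "ax": 0, "ay": 0, "az": 0, "grip": 70}, {"tx": 0, "ty": 0, "tz": 0, "ax": 0, "ay": 0, "az": 0, "grip": 80}, {"tx": 0, "ty": 0, "tz": 0, "ax": 0, "ay": 0, "az": 0, "grip": 86}, {"tx": 0, "ty": 0, "tz": 0, "ax": 0, "ay": 0, "az": 0, "grip": 88}, {"tx": 0, "ty": 0, "tz": 0, "ax": 0, "ay": 0, "az": 0, "grip": 88}, {"tx": 0, "ty": -0.35, "tz": 0, "ax": 0, "ay": 0, "az": 0, "grip": 90}, {"tx": 0, "ty": -0.35, "tz": 0, "ax": 0, "ay": 0, "az": 0, "grip": 92}, {"tx": 0, "ty": -0.35, "tz": 0, "ax": 0, "ay": 0, "az": 0, "grip": 94}, {"tx": 0, "ty": 0, "tz": 0, "ax": 0, "ay": 0, "az": 0, "grip": 94}]' --squeeze 35

```text
t: 5.15
tool_pos: [0.5713, -0.0021, 0.0732]
orientation: [3.092, 0.543, 0.001]
force: [0.1, -7.3, 1.9]
opening: 0.0594
```

```bash
python3 - <<'E'
from h import *
from plant import robot
s=robot.read_state();rep(s)
E
```

```text
t 5.15 tcp clamp mm [-101.1    -9.75   73.24] F clamp [-2.38 -6.87  1.87] T [-1.09 -0.05 -0.39] open 59.45
```

step_arm --targets '[{"tx": 0, "ty": -0.4, "tz": 0, "ax": 0, "ay": 0, "az": 0, "grip": 96}, {"tx": 0, "ty": -0.4, "tz": 0, "ax": 0, "ay": 0, "az": 0, "grip": 98}, {"tx": 0, "ty": -0.4, "tz": 0, "ax": 0, "ay": 0, "az": 0, "grip": 100}, {"tx": 0, "ty": -0.4, "tz": 0, "ax": 0, "ay": 0, "az": 0, "grip": 102}, {"tx": 0, "ty": -0.4, "tz": 0, "ax": 0, "ay": 0, "az": 0, "grip": 104}, {"tx": 0, "ty": -0.4, "tz": 0, "ax": 0, "ay": 0, "az": 0, "grip": 106}, {"tx": 0, "ty": 0, "tz": 0, "ax": 0, "ay": 0, "az": 0, "grip": 106}]' --squeeze 35

```text
t: 5.85
tool_pos: [0.5703, -0.0003, 0.0732]
orientation: [3.092, 0.542, -0.0]
force: [-1.2, -9.6, 2.1]
opening: 0.0551
```

```bash
python3 - <<'E'
from h import *
from plant import robot
s=robot.read_state();rep(s)
E
```

```text
t 5.85 tcp clamp mm [-101.46   -7.62   73.18] F clamp [-4.4  -8.61  2.05] T [-1.25  0.18 -0.41] open 55.11
```

step_arm --targets '[{"tx": 0, "ty": -0.4, "tz": 0, "ax": 0, "ay": 0, "az": 0, "grip": 108}, {"tx": 0, "ty": -0.4, "tz": 0, "ax": 0, "ay": 0, "az": 0, "grip": 110}, {"tx": 0, "ty": -0.4, "tz": 0, "ax": 0, "ay": 0, "az": 0, "grip": 112}, {"tx": 0, "ty": -0.4, "tz": 0, "ax": 0, "ay": 0, "az": 0, "grip": 114}, {"tx": 0, "ty": -0.4, "tz": 0, "ax": 0, "ay": 0, "az": 0, "grip": 116}, {"tx": 0, "ty": -0.4, "tz": 0, "ax": 0, "ay": 0, "az": 0, "grip": 118}, {"tx": 0, "ty": -0.4, "tz": 0, "ax": 0, "ay": 0, "az": 0, "grip": 120}, {"tx": 0, "ty": -0.4, "tz": 0, "ax": 0, "ay": 0, "az": 0, "grip": 122}, {"tx": 0, "ty": 0, "tz": 0, "ax": 0, "ay": 0, "az": 0, "grip": 122}]' --squeeze 35

```text
t: 6.75
tool_pos: [0.5688, 0.0027, 0.073]
orientation: [3.092, 0.543, -0.002]
force: [-1.2, -8.6, 2.1]
opening: 0.0483
```

```bash
python3 - <<'E'
from h import *
from plant import robot
s=robot.read_state();rep(s)
E
```

```text
t 6.75 tcp clamp mm [-101.79   -4.34   72.95] F clamp [-4.08 -7.68  2.14] T [-1.51  0.35 -0.07] open 48.32
```

step_arm --targets '[{"tx": 0, "ty": -0.4, "tz": 0, "ax": 0, "ay": 0, "az": 0, "grip": 124}, {"tx": 0, "ty": -0.4, "tz": 0, "ax": 0, "ay": 0, "az": 0, "grip": 126}, {"tx": 0, "ty": -0.4, "tz": 0, "ax": 0, "ay": 0, "az": 0, "grip": 128}, {"tx": 0, "ty": -0.4, "tz": 0, "ax": 0, "ay": 0, "az": 0, "grip": 130}, {"tx": 0, "ty": -0.4, "tz": 0, "ax": 0, "ay": 0, "az": 0, "grip": 132}, {"tx": 0, "ty": -0.4, "tz": 0, "ax": 0, "ay": 0, "az": 0, "grip": 134}, {"tx": 0, "ty": 0, "tz": 0, "ax": 0, "ay": 0, "az": 0, "grip": 134}]' --squeeze 35

```text
t: 7.45
tool_pos: [0.5682, 0.0072, 0.0728]
orientation: [-3.094, -0.545, 0.0]
force: [0.5, 0.1, -0.4]
opening: 0.0444
```

```bash
python3 - <<'E'
from h import *
from plant import robot
s=robot.read_state();rep(s)
E
```

```text
t 7.45 tcp clamp mm [-1.009e+02  9.000e-02  7.276e+01] F clamp [ 0.5  -0.09 -0.45] T [-0.01 -0.06 -0.04] open 44.37
```

step_arm --targets '[{"tx": 0, "ty": 0.3, "tz": 0, "ax": 0, "ay": 0, "az": 0, "grip": 138}, {"tx": 0, "ty": 0, "tz": 0, "ax": 0, "ay": 0, "az": 0, "grip": 142}, {"tx": 0, "ty": 0, "tz": 0, "ax": 0, "ay": 0, "az": 0, "grip": 146}, {"tx": 0, "ty": 0, "tz": 0, "ax": 0, "ay": 0, "az": 0, "grip": 150}, {"tx": 0, "ty": 0, "tz": 0, "ax": 0, "ay": 0, "az": 0, "grip": 155}, {"tx": 0, "ty": 0, "tz": 0, "ax": 0, "ay": 0, "az": 0, "grip": 155}, {"tx": 0, "ty": 0, "tz": 0, "ax": 0, "ay": 0, "az": 0, "grip": 155}, {"tx": 0, "ty": 0, "tz": 0, "ax": 0, "ay": 0, "az": 0, "grip": 155}]' --squeeze 25

```text
t: 8.25
tool_pos: [0.5683, 0.0067, 0.0728]
orientation: [-3.094, -0.544, -0.0]
force: [-0.1, 1.0, -0.4]
opening: 0.0409
```

```bash
python3 - <<'E'
from h import *
from plant import robot
s=robot.read_state();rep(s)
c=robot.read_camera("wrist");cv2.imwrite("pics/w5.png",c["frame"])
c=robot.read_camera("scene");f=c["frame"];cv2.imwrite("pics/s5z.png",cv2.resize(f[140:300,200:400],None,fx=3.5,fy=3.5,interpolation=cv2.INTER_CUBIC))
E
```

```text
t 8.25 tcp clamp mm [-100.93   -0.45   72.83] F clamp [ 0.27  1.02 -0.4 ] T [ 0.15  0.02 -0.12] open 40.9
```

View pics/w5.png

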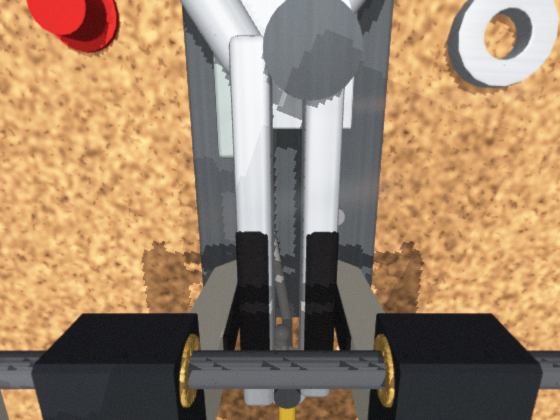

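View pics/s5z.png

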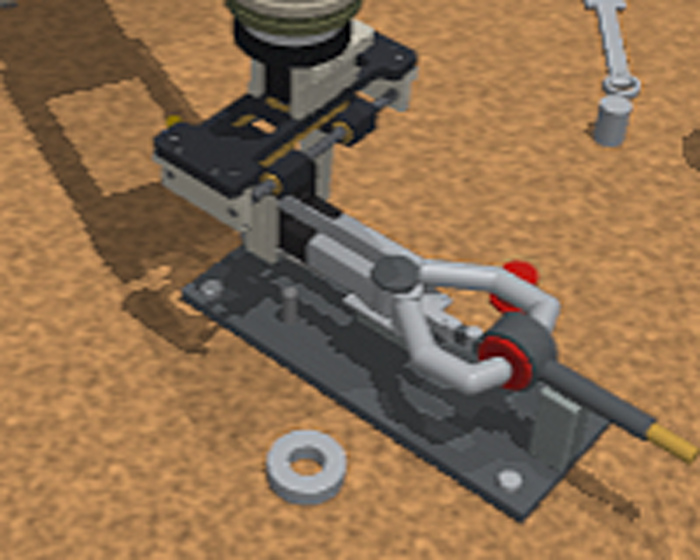

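step_arm --targets '[{"tx": 0, "ty": 0, "tz": 0, "ax": 0, "ay": 0, "az": 0, "grip": 155}, {"tx": 0, "ty": 0, "tz": 0, "ax": 0, "ay": 0, "az": 0, "grip": 155}, {"tx": 0, "ty": 0, "tz": 0, "ax": 0, "ay": 0, "az": 0, "grip": 60}, {"tx": 0, "ty": 0, "tz": 0, "ax": 0, "ay": 0, "az": 0, "grip": 40}, {"tx": 0, "ty": 0, "tz": 0, "ax": 0, "ay": 0, "az": 0, "grip": 40}, {"tx": 0, "ty": 0, "tz": 0, "ax": 0, "ay": 0, "az": 0, "grip": 40}, {"tx": 0, "ty": 0, "tz": 0, "ax": 0, "ay": 0, "az": 0, "grip": 40}, {"tx": 0, "ty": 0, "tz": 0, "ax": 0, "ay": 0, "az": 0, "grip": 40}, {"tx": 0, "ty": 0, "tz": 0, "ax": 0, "ay": 0, "az": 0, "grip": 40}, {"tx": 0, "ty": 0, "tz": 0, "ax": 0, "ay": 0, "az": 0, "grip": 40}, {"tx": 0, "ty": 0, "tz": 0, "ax": 0, "ay": 0, "az": 0, "grip": 40}, {"tx": 0, "ty": 0, "tz": 0, "ax": 0, "ay": 0, "az": 0, "grip": 40}, {"tx": 0, "ty": 0, "tz": 0, "ax": 0, "ay": 0, "az": 0, "grip": 40}, {"tx": 0, "ty": 0, "tz": 0, "ax": 0, "ay": 0, "az": 0, "grip": 40}, {"tx": 0, "ty": 0, "tz": 0, "ax": 0, "ay": 0, "az": 0, "grip": 40}]'

```text
t: 9.85
tool_pos: [0.5683, 0.0066, 0.0728]
orientation: [-3.094, -0.545, -0.0]
force: [0.1, -0.7, -0.1]
opening: 0.0785
```

```bash
python3 - <<'E'
from h import *
from plant import robot
s=robot.read_state();rep(s)
E
```

```text
t 9.85 tcp clamp mm [-100.94   -0.47   72.79] F clamp [-0.12 -0.74 -0.13] T [-0.01 -0.01  0.03] open 78.53
```

step_arm --targets '[{"tx": 0, "ty": 0, "tz": -20, "ax": 0, "ay": 0, "az": 0, "grip": 40}, {"tx": 0, "ty": 0, "tz": -30, "ax": 0, "ay": 0, "az": 0, "grip": 40}, {"tx": 0, "ty": 0, "tz": -40, "ax": 0, "ay": 0, "az": 0, "grip": 40}, {"tx": -20, "ty": -2.5, "tz": 0, "ax": 0, "ay": 0, "az": 0, "grip": 100}, {"tx": -30, "ty": -3, "tz": 0, "ax": 0, "ay": 0, "az": 0, "grip": 125}, {"tx": -30, "ty": -3, "tz": 0, "ax": 0, "ay": 0, "az": 0, "grip": 125}, {"tx": -29, "ty": -2, "tz": 0, "ax": 0, "ay": 0, "az": 0, "grip": 125}, {"tx": 0, "ty": 0, "tz": 0, "ax": 0, "ay": 0, "az": 0, "grip": 125}, {"tx": 0, "ty": 0, "tz": 0, "ax": 0, "ay": 0, "az": 0, "grip": 125}, {"tx": 0, "ty": 0, "tz": 0, "ax": 0, "ay": 0, "az": 0, "grip": 125}]'

```text
t: 10.85
tool_pos: [0.4632, -0.0206, 0.1633]
orientation: [3.094, 0.545, 0.002]
force: [-0.8, 0.0, 0.5]
opening: 0.0477
```

```bash
python3 - <<'E'
from h import *
from plant import robot
s=robot.read_state();rep(s)
for n in("wrist","scene"):
  c=robot.read_camera(n);cv2.imwrite(f"pics/{n}6.png",c["frame"]);np.savez(f"{n}6.npz",**c)
f=c["frame"];cv2.imwrite("pics/s6z.png",cv2.resize(f[140:300,200:400],None,fx=3.5,fy=3.5,interpolation=cv2.INTER_CUBIC))
c=robot.read_camera("top");np.savez("top6.npz",**c)
E
```

```text
t 10.85 tcp clamp mm [-209.01    9.85  163.28] F clamp [-0.78  0.3   0.54] T [0.   0.05 0.02] open 47.68
```

View pics/wrist6.png

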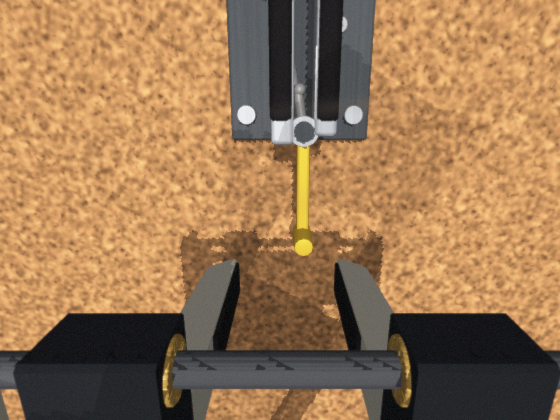

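View pics/s6z.png

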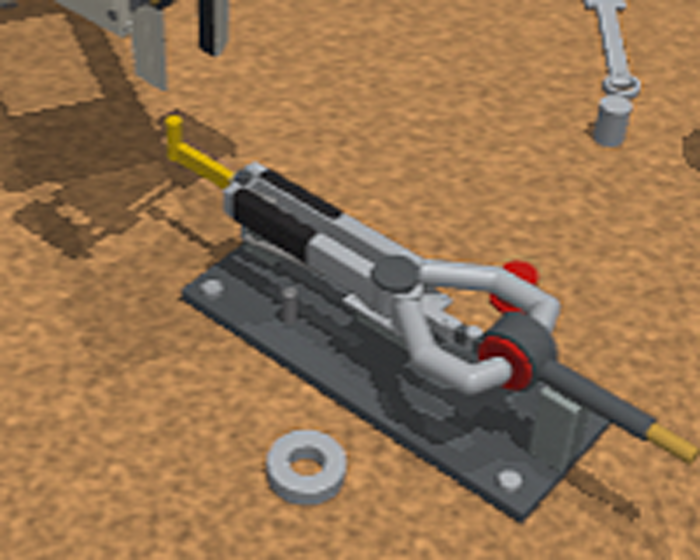

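```bash
python3 - <<'E'
from h import *
c=np.load("wrist6.npz")
print("post",tocl(onz(c,[[304,247]],.108))*1000,"lever pivot",tocl(onz(c,[[304,131]],.09))*1000)
g=onz(c,[[270,100],[291,100],[319,100],[340,100]],.093);print(tocl(g)*1000)
E
```

```text
post [[-209.49101813   -0.41534079  108.        ]] lever pivot [[-142.01829415   -0.31703448   90.        ]]
[[-124.2985268    19.66754229   93.        ]
 [-124.30773413    7.55667054   93.        ]
 [-124.32241408   -8.59039528   93.        ]
 [-124.33522505  -20.69907989   93.        ]]
```

step_arm --targets '[{"tx": 0, "ty": 0, "tz": 17, "ax": 0, "ay": 0, "az": 0, "grip": 125}, {"tx": 0, "ty": 0, "tz": 20, "ax": 0, "ay": 0, "az": 0, "grip": 125}, {"tx": 0, "ty": 0, "tz": 20, "ax": 0, "ay": 0, "az": 0, "grip": 125}, {"tx": 0, "ty": 0, "tz": 10, "ax": 0, "ay": 0, "az": 0, "grip": 125}, {"tx": 0, "ty": 0, "tz": 0, "ax": 0, "ay": 0, "az": 0, "grip": 125}, {"tx": 0, "ty": 0, "tz": 0, "ax": 0, "ay": 0, "az": 0, "grip": 125}, {"tx": 0, "ty": 0, "tz": 0, "ax": 0, "ay": 0, "az": 0, "grip": 125}]'

```text
t: 11.7
tool_pos: [0.4632, -0.0208, 0.097]
orientation: [3.093, 0.545, 0.003]
force: [-0.5, 0.1, 0.2]
opening: 0.0474
```

```bash
python3 - <<'E'
from h import *
from plant import robot
s=robot.read_state();rep(s)
c=robot.read_camera("wrist");cv2.imwrite(f"pics/w7.png",c["frame"]);np.savez(f"w7.npz",**c)
c=robot.read_camera("scene");f=c["frame"];cv2.imwrite("pics/s7z.png",cv2.resize(f[140:300,200:400],None,fx=3.5,fy=3.5,interpolation=cv2.INTER_CUBIC))
E
```

```text
t 11.7 tcp clamp mm [-209.08    9.68   97.  ] F clamp [-0.4   0.3   0.17] T [ 0.   -0.05  0.01] open 47.37
```

View pics/w7.png

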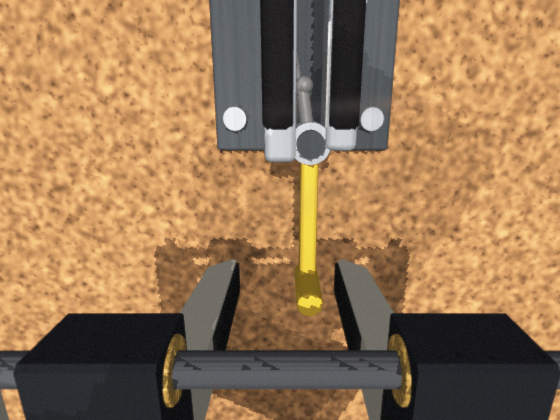

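View pics/s7z.png

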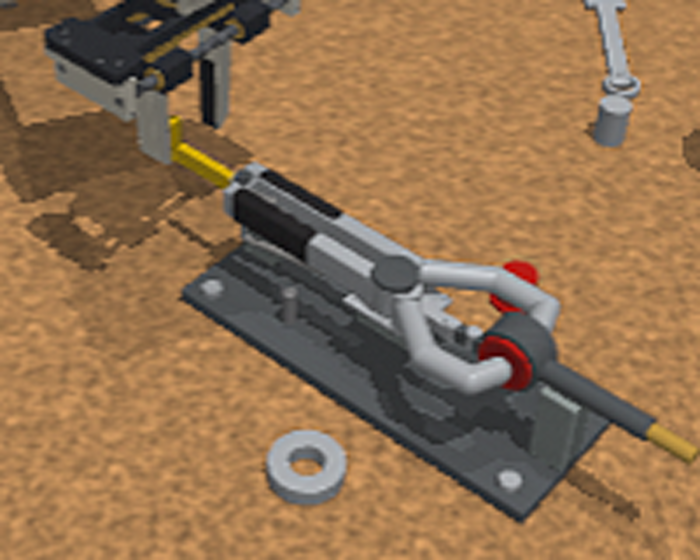

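```bash
cat > m.py <<'E'
from h import *
from plant import robot
def handle(c,xs=(-.085,-.095,-.105,-.115,-.125)):
    out=[]
    g=cv2.cvtColor(c["frame"],cv2.COLOR_BGR2GRAY).astype(np.float32)
    for x in xs:
        y=np.arange(-.055,.025,.0002);P=np.array([cl([x,a,.093]) for a in y]);uv=proj(c,P).astype(np.float32)
        if uv[:,1].min()<1: continue
        v=cv2.remap(g,uv[:,0].reshape(1,-1),uv[:,1].reshape(1,-1),cv2.INTER_LINEAR)[0]
        k=np.where(v<38)[0]
        # contiguous dark runs > 8 mm
        runs=[r for r in np.split(k,np.where(np.diff(k)>3)[0]+1) if len(r)>35]
        out.append((x,[(round(y[r[0]]*1e3,1),round(y[r[-1]]*1e3,1)) for r in runs]))
    return out
s=robot.read_state();rep(s)
p=tocl(s["tool_pos"])*1e3;print("-y pad at",(p[1]-s["opening"]*500).round(2),"post travel",(p[1]-s["opening"]*500+6.4).round(2))
c=robot.read_camera("wrist");cv2.imwrite("pics/wl.png",c["frame"])
for o in handle(c):print(o)
E
python3 m.py
```

```text
t 11.8 tcp clamp mm [-209.16    9.71   96.94] F clamp [-0.56 -0.46  0.22] T [ 0.   -0.02 -0.01] open 47.26
-y pad at -13.92 post travel -7.52
(-0.095, [(np.float64(-19.4), np.float64(-8.2)), (np.float64(8.0), np.float64(19.8))])
(-0.105, [(np.float64(-19.4), np.float64(-8.0)), (np.float64(7.8), np.float64(19.8))])
(-0.115, [(np.float64(-19.4), np.float64(-8.0)), (np.float64(8.0), np.float64(19.8))])
(-0.125, [])
```

step_arm --targets '[{"tx": 0, "ty": -2, "tz": 0, "ax": 0, "ay": 0, "az": 0, "grip": 125}, {"tx": 0, "ty": -2, "tz": 0, "ax": 0, "ay": 0, "az": 0, "grip": 125}, {"tx": 0, "ty": -2, "tz": 0, "ax": 0, "ay": 0, "az": 0, "grip": 125}, {"tx": 0, "ty": -1, "tz": 0, "ax": 0, "ay": 0, "az": 0, "grip": 125}, {"tx": 0, "ty": -1, "tz": 0, "ax": 0, "ay": 0, "az": 0, "grip": 125}, {"tx": 0, "ty": -1, "tz": 0, "ax": 0, "ay": 0, "az": 0, "grip": 125}, {"tx": 0, "ty": -1, "tz": 0, "ax": 0, "ay": 0, "az": 0, "grip": 125}, {"tx": 0, "ty": 0, "tz": 0, "ax": 0, "ay": 0, "az": 0, "grip": 125}, {"tx": 0, "ty": 0, "tz": 0, "ax": 0, "ay": 0, "az": 0, "grip": 125}]'

```text
t: 12.75
tool_pos: [0.4588, -0.0114, 0.0958]
orientation: [3.094, 0.544, -0.0]
force: [-1.0, -3.1, 0.1]
opening: 0.0476
```

```bash
python3 m.py
```

```text
t 12.75 tcp clamp mm [-210.05   20.     95.8 ] F clamp [-2.   -2.53  0.14] T [-0.48  0.11 -0.02] open 47.64
-y pad at -3.82 post travel 2.58
(-0.095, [(np.float64(-19.0), np.float64(-7.8)), (np.float64(8.0), np.float64(20.2))])
(-0.105, [(np.float64(-19.0), np.float64(-7.8)), (np.float64(8.2), np.float64(20.2))])
(-0.115, [(np.float64(-19.0), np.float64(-7.8)), (np.float64(8.0), np.float64(20.2))])
(-0.125, [(np.float64(8.2), np.float64(20.2))])
```

step_arm --targets '[{"tx": 0, "ty": -1, "tz": 0, "ax": 0, "ay": 0, "az": 0, "grip": 125}, {"tx": 0, "ty": -1, "tz": 0, "ax": 0, "ay": 0, "az": 0, "grip": 125}, {"tx": 0, "ty": -1, "tz": 0, "ax": 0, "ay": 0, "az": 0, "grip": 125}, {"tx": 0.5, "ty": -1, "tz": 0, "ax": 0, "ay": 0, "az": 0, "grip": 125}, {"tx": 0, "ty": -1, "tz": 0, "ax": 0, "ay": 0, "az": 0, "grip": 125}, {"tx": 0, "ty": -1, "tz": 0, "ax": 0, "ay": 0, "az": 0, "grip": 125}, {"tx": 0, "ty": 0, "tz": 0, "ax": 0, "ay": 0, "az": 0, "grip": 125}, {"tx": 0, "ty": 0, "tz": 0, "ax": 0, "ay": 0, "az": 0, "grip": 125}]'

```text
t: 13.6
tool_pos: [0.4573, -0.0055, 0.0958]
orientation: [3.094, 0.545, 0.0]
force: [0.3, -2.4, -0.3]
opening: 0.0477
```

```bash
python3 m.py
```

```text
t 13.6 tcp clamp mm [-209.38   26.11   95.8 ] F clamp [-0.55 -2.36 -0.29] T [-0.41  0.06 -0.01] open 47.66
-y pad at 2.28 post travel 8.68
(-0.095, [(np.float64(-18.8), np.float64(-7.8)), (np.float64(8.2), np.float64(21.0))])
(-0.105, [(np.float64(-18.8), np.float64(-7.8)), (np.float64(8.2), np.float64(21.0))])
(-0.115, [(np.float64(-18.8), np.float64(-7.6)), (np.float64(8.2), np.float64(21.0))])
(-0.125, [(np.float64(13.4), np.float64(21.0))])
```

step_arm --targets '[{"tx": 0.3, "ty": -1, "tz": 0, "ax": 0, "ay": 0, "az": 0, "grip": 125}, {"tx": 0.3, "ty": -1, "tz": 0, "ax": 0, "ay": 0, "az": 0, "grip": 125}, {"tx": 0, "ty": 0, "tz": 0, "ax": 0, "ay": 0, "az": 0, "grip": 125}, {"tx": 0, "ty": 0, "tz": 0, "ax": 0, "ay": 0, "az": 0, "grip": 125}]'

```text
t: 14.05
tool_pos: [0.4571, -0.0034, 0.0958]
orientation: [3.094, 0.545, -0.0]
force: [-0.7, -2.7, -0.3]
opening: 0.0473
```

```bash
python3 m.py
```

```text
t 14.05 tcp clamp mm [-208.88   28.12   95.77] F clamp [-1.55 -2.28 -0.3 ] T [-0.53  0.2  -0.06] open 47.25
-y pad at 4.5 post travel 10.9
(-0.095, [(np.float64(-18.8), np.float64(-7.8)), (np.float64(8.2), np.float64(21.2))])
(-0.105, [(np.float64(-18.8), np.float64(-7.8)), (np.float64(8.2), np.float64(21.4))])
(-0.115, [(np.float64(-18.8), np.float64(-7.6)), (np.float64(8.2), np.float64(21.2))])
(-0.125, [])
```

step_arm --targets '[{"tx": 0.2, "ty": -1, "tz": 0, "ax": 0, "ay": 0, "az": 0, "grip": 125}, {"tx": 0, "ty": 0, "tz": 0, "ax": 0, "ay": 0, "az": 0, "grip": 125}, {"tx": 0, "ty": 0, "tz": 0, "ax": 0, "ay": 0, "az": 0, "grip": 125}]'

```text
t: 14.4
tool_pos: [0.457, -0.0024, 0.0958]
orientation: [-3.094, -0.545, 0.0]
force: [-1.4, -2.6, 0.0]
opening: 0.0473
```

```bash
python3 m.py
```

```text
t 14.4 tcp clamp mm [-208.64   29.13   95.78] F clamp [-2.18 -2.02  0.02] T [-0.58  0.17 -0.05] open 47.32
-y pad at 5.47 post travel 11.87
(-0.095, [(np.float64(8.2), np.float64(21.4))])
(-0.105, [(np.float64(-18.8), np.float64(-7.8)), (np.float64(8.2), np.float64(21.4))])
(-0.115, [(np.float64(-18.6), np.float64(-7.6)), (np.float64(8.2), np.float64(21.4))])
(-0.125, [])
```

step_arm --targets '[{"tx": 0.2, "ty": -1, "tz": 0, "ax": 0, "ay": 0, "az": 0, "grip": 125}, {"tx": 0, "ty": 0, "tz": 0, "ax": 0, "ay": 0, "az": 0, "grip": 125}, {"tx": 0, "ty": 0, "tz": 0, "ax": 0, "ay": 0, "az": 0, "grip": 125}]'

```text
t: 14.75
tool_pos: [0.4568, -0.0014, 0.0958]
orientation: [3.094, 0.545, -0.0]
force: [-1.1, -3.4, -0.7]
opening: 0.0475
```

```bash
python3 m.py
```

```text
t 14.75 tcp clamp mm [-208.44   30.11   95.78] F clamp [-2.19 -2.86 -0.72] T [-0.59  0.2   0.01] open 47.49
-y pad at 6.36 post travel 12.76
(-0.095, [(np.float64(-18.6), np.float64(-7.8)), (np.float64(8.4), np.float64(21.6))])
(-0.105, [(np.float64(-18.6), np.float64(-7.8)), (np.float64(8.2), np.float64(21.4))])
(-0.115, [(np.float64(-18.6), np.float64(-7.6)), (np.float64(8.2), np.float64(21.6))])
(-0.125, [])
```

step_arm --targets '[{"tx": 0.2, "ty": -1, "tz": 0, "ax": 0, "ay": 0, "az": 0, "grip": 125}, {"tx": 0, "ty": 0, "tz": 0, "ax": 0, "ay": 0, "az": 0, "grip": 125}, {"tx": 0, "ty": 0, "tz": 0, "ax": 0, "ay": 0, "az": 0, "grip": 125}]'

```text
t: 15.1
tool_pos: [0.4567, -0.0004, 0.0958]
orientation: [3.094, 0.545, 0.0]
force: [-0.7, -3.9, -0.6]
opening: 0.0472
```

```bash
python3 m.py
```

```text
t 15.1 tcp clamp mm [-208.2    31.11   95.82] F clamp [-2.03 -3.4  -0.62] T [-0.58  0.14 -0.04] open 47.19
-y pad at 7.51 post travel 13.91
(-0.095, [(np.float64(-18.6), np.float64(-7.8)), (np.float64(8.2), np.float64(21.8))])
(-0.105, [(np.float64(-18.8), np.float64(-7.8)), (np.float64(8.2), np.float64(21.6))])
(-0.115, [(np.float64(-18.6), np.float64(-7.6)), (np.float64(8.2), np.float64(21.6))])
(-0.125, [])
```

step_arm --targets '[{"tx": 0.2, "ty": -1, "tz": 0, "ax": 0, "ay": 0, "az": 0, "grip": 125}, {"tx": 0, "ty": 0, "tz": 0, "ax": 0, "ay": 0, "az": 0, "grip": 125}, {"tx": 0, "ty": 0, "tz": 0, "ax": 0, "ay": 0, "az": 0, "grip": 125}]'

```text
t: 15.45
tool_pos: [0.4565, 0.0005, 0.0958]
orientation: [3.094, 0.545, -0.0]
force: [-2.2, -4.5, -0.2]
opening: 0.0476
```

```bash
python3 m.py
```

```text
t 15.45 tcp clamp mm [-208.07   32.01   95.79] F clamp [-3.62 -3.48 -0.22] T [-0.74  0.25 -0.09] open 47.57
-y pad at 8.22 post travel 14.62
(-0.095, [(np.float64(-18.6), np.float64(-7.8)), (np.float64(8.4), np.float64(21.6))])
(-0.105, [(np.float64(-18.6), np.float64(-7.6)), (np.float64(8.2), np.float64(21.8))])
(-0.115, [(np.float64(-18.6), np.float64(-7.6)), (np.float64(8.4), np.float64(22.0))])
(-0.125, [])
```

View pics/wl.png

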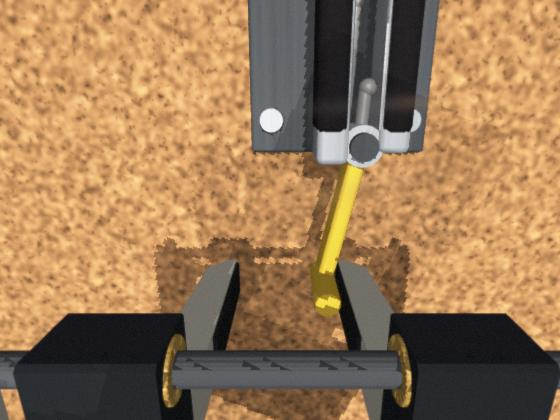

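step_arm --targets '[{"tx": 0.1, "ty": -1, "tz": 0, "ax": 0, "ay": 0, "az": 0, "grip": 125}, {"tx": 0, "ty": 0, "tz": 0, "ax": 0, "ay": 0, "az": 0, "grip": 125}, {"tx": 0, "ty": 0, "tz": 0, "ax": 0, "ay": 0, "az": 0, "grip": 125}]'

```text
t: 15.8
tool_pos: [0.4563, 0.0013, 0.0958]
orientation: [3.094, 0.544, 0.0]
force: [-0.7, -6.1, -1.0]
opening: 0.0475
```

```bash
python3 m.py
```

```text
t 15.8 tcp clamp mm [-207.97   32.85   95.79] F clamp [-2.74 -5.51 -1.03] T [-0.97  0.18 -0.05] open 47.53
-y pad at 9.09 post travel 15.49
(-0.095, [(np.float64(8.4), np.float64(21.8))])
(-0.105, [(np.float64(-18.6), np.float64(-7.6)), (np.float64(8.2), np.float64(21.8))])
(-0.115, [(np.float64(-18.6), np.float64(-7.6)), (np.float64(8.4), np.float64(22.0))])
(-0.125, [])
```

step_arm --targets '[{"tx": 0.2, "ty": -1, "tz": 0, "ax": 0, "ay": 0, "az": 0, "grip": 125}, {"tx": 0, "ty": 0, "tz": 0, "ax": 0, "ay": 0, "az": 0, "grip": 125}, {"tx": 0, "ty": 0, "tz": 0, "ax": 0, "ay": 0, "az": 0, "grip": 125}]'

```text
t: 16.15
tool_pos: [0.4562, 0.0022, 0.0958]
orientation: [3.093, 0.544, -0.0]
force: [-1.8, -6.6, -0.5]
opening: 0.0477
```

```bash
python3 m.py
```

```text
t 16.15 tcp clamp mm [-207.85   33.67   95.79] F clamp [-3.93 -5.57 -0.54] T [-1.15  0.15 -0.11] open 47.67
-y pad at 9.84 post travel 16.24
(-0.095, [(np.float64(-18.8), np.float64(-7.8)), (np.float64(8.4), np.float64(22.0))])
(-0.105, [(np.float64(-18.8), np.float64(-8.0)), (np.float64(8.4), np.float64(22.0))])
(-0.115, [(np.float64(-18.6), np.float64(-7.6)), (np.float64(8.2), np.float64(22.2))])
(-0.125, [])
```

step_arm --targets '[{"tx": 0.2, "ty": -0.7, "tz": 0, "ax": 0, "ay": 0, "az": 0, "grip": 125}, {"tx": 0, "ty": 0, "tz": 0, "ax": 0, "ay": 0, "az": 0, "grip": 125}, {"tx": 0, "ty": 0, "tz": 0, "ax": 0, "ay": 0, "az": 0, "grip": 125}]'

```text
t: 16.5
tool_pos: [0.4561, 0.0029, 0.0958]
orientation: [3.093, 0.544, -0.0]
force: [-0.9, -5.3, -0.4]
opening: 0.0476
```

```bash
python3 m.py
```

```text
t 16.5 tcp clamp mm [-207.66   34.4    95.8 ] F clamp [-2.7  -4.66 -0.39] T [-1.11  0.17 -0.08] open 47.62
-y pad at 10.59 post travel 16.99
(-0.095, [(np.float64(-19.0), np.float64(-8.2)), (np.float64(8.4), np.float64(22.0))])
(-0.105, [(np.float64(-19.0), np.float64(-8.0)), (np.float64(8.2), np.float64(22.2))])
(-0.115, [(np.float64(-19.0), np.float64(-8.0)), (np.float64(8.4), np.float64(22.2))])
(-0.125, [])
```

step_arm --targets '[{"tx": 0.2, "ty": -0.7, "tz": 0, "ax": 0, "ay": 0, "az": 0, "grip": 125}, {"tx": 0, "ty": 0, "tz": 0, "ax": 0, "ay": 0, "az": 0, "grip": 125}, {"tx": 0, "ty": 0, "tz": 0, "ax": 0, "ay": 0, "az": 0, "grip": 125}]'

```text
t: 16.85
tool_pos: [0.456, 0.0036, 0.0958]
orientation: [3.093, 0.544, -0.0]
force: [-0.2, -7.0, -0.7]
opening: 0.0476
```

```bash
python3 m.py
```

```text
t 16.85 tcp clamp mm [-207.47   35.07   95.8 ] F clamp [-2.64 -6.54 -0.74] T [-1.17  0.2  -0.09] open 47.61
-y pad at 11.26 post travel 17.66
(-0.095, [(np.float64(-19.2), np.float64(-8.4)), (np.float64(8.4), np.float64(22.2))])
(-0.105, [(np.float64(-19.2), np.float64(-8.4)), (np.float64(8.4), np.float64(22.2))])
(-0.115, [(np.float64(8.4), np.float64(22.2))])
(-0.125, [])
```

step_arm --targets '[{"tx": 0.2, "ty": -0.8, "tz": 0, "ax": 0, "ay": 0, "az": 0, "grip": 125}, {"tx": 0.2, "ty": -0.7, "tz": 0, "ax": 0, "ay": 0, "az": 0, "grip": 125}, {"tx": 0, "ty": 0, "tz": 0, "ax": 0, "ay": 0, "az": 0, "grip": 125}, {"tx": 0, "ty": 0, "tz": 0, "ax": 0, "ay": 0, "az": 0, "grip": 125}]'

```text
t: 17.3
tool_pos: [0.4559, 0.0051, 0.0958]
orientation: [3.093, 0.544, -0.0]
force: [-0.6, -6.7, -0.4]
opening: 0.0473
```

```bash
python3 m.py
```

```text
t 17.3 tcp clamp mm [-207.07   36.58   95.82] F clamp [-2.87 -6.05 -0.39] T [-1.15  0.22 -0.1 ] open 47.35
-y pad at 12.9 post travel 19.3
(-0.095, [(np.float64(-19.6), np.float64(-8.8)), (np.float64(8.4), np.float64(22.4))])
(-0.105, [(np.float64(-19.6), np.float64(-9.0)), (np.float64(8.4), np.float64(22.4))])
(-0.115, [(np.float64(-19.6), np.float64(-9.0)), (np.float64(8.4), np.float64(22.6))])
(-0.125, [])
```

step_arm --targets '[{"tx": 0.3, "ty": -1, "tz": 0, "ax": 0, "ay": 0, "az": 0, "grip": 125}, {"tx": 0, "ty": 0, "tz": 0, "ax": 0, "ay": 0, "az": 0, "grip": 125}, {"tx": 0, "ty": 0, "tz": 0, "ax": 0, "ay": 0, "az": 0, "grip": 125}]'

```text
t: 17.65
tool_pos: [0.4558, 0.0062, 0.0958]
orientation: [3.093, 0.544, -0.0]
force: [-1.5, -7.0, -0.4]
opening: 0.0476
```

```bash
python3 m.py
```

```text
t 17.65 tcp clamp mm [-206.82   37.58   95.79] F clamp [-3.81 -6.06 -0.37] T [-1.24  0.25 -0.11] open 47.62
-y pad at 13.77 post travel 20.17
(-0.095, [(np.float64(-19.8), np.float64(-9.2)), (np.float64(8.4), np.float64(22.4))])
(-0.105, [(np.float64(-20.0), np.float64(-9.2)), (np.float64(8.4), np.float64(22.6))])
(-0.115, [(np.float64(-20.2), np.float64(-9.4)), (np.float64(8.4), np.float64(22.6))])
(-0.125, [])
```

step_arm --targets '[{"tx": 0.3, "ty": -1, "tz": 0, "ax": 0, "ay": 0, "az": 0, "grip": 125}, {"tx": 0.3, "ty": -1, "tz": 0, "ax": 0, "ay": 0, "az": 0, "grip": 125}, {"tx": 0, "ty": 0, "tz": 0, "ax": 0, "ay": 0, "az": 0, "grip": 125}, {"tx": 0, "ty": 0, "tz": 0, "ax": 0, "ay": 0, "az": 0, "grip": 125}]'

```text
t: 18.1
tool_pos: [0.4556, 0.0084, 0.0958]
orientation: [3.094, 0.544, -0.001]
force: [-1.9, -6.3, 0.6]
opening: 0.0475
```

```bash
python3 m.py
```

```text
t 18.1 tcp clamp mm [-206.25   39.72   95.77] F clamp [-3.99 -5.26  0.58] T [-1.1   0.31 -0.09] open 47.46
-y pad at 15.99 post travel 22.39
(-0.095, [(np.float64(-20.6), np.float64(-10.0)), (np.float64(8.4), np.float64(22.8))])
(-0.105, [(np.float64(-20.8), np.float64(-10.2)), (np.float64(8.4), np.float64(22.8))])
(-0.115, [(np.float64(-21.0), np.float64(-10.4)), (np.float64(8.4), np.float64(23.0))])
(-0.125, [])
```

step_arm --targets '[{"tx": 0.4, "ty": -1, "tz": 0, "ax": 0, "ay": 0, "az": 0, "grip": 125}, {"tx": 0, "ty": 0, "tz": 0, "ax": 0, "ay": 0, "az": 0, "grip": 125}, {"tx": 0, "ty": 0, "tz": 0, "ax": 0, "ay": 0, "az": 0, "grip": 125}]'

```text
t: 18.45
tool_pos: [0.4556, 0.0095, 0.0958]
orientation: [3.094, 0.544, -0.001]
force: [-2.2, -5.3, 0.2]
opening: 0.0473
```

```bash
python3 m.py
```

```text
t 18.45 tcp clamp mm [-205.87   40.78   95.78] F clamp [-3.9  -4.26  0.23] T [-1.04  0.35 -0.06] open 47.29
-y pad at 17.14 post travel 23.54
(-0.095, [(np.float64(-20.8), np.float64(-10.2)), (np.float64(8.4), np.float64(22.8))])
(-0.105, [(np.float64(-21.0), np.float64(-10.6)), (np.float64(8.4), np.float64(23.0))])
(-0.115, [(np.float64(8.4), np.float64(23.0))])
(-0.125, [])
```

step_arm --targets '[{"tx": 0.3, "ty": -0.8, "tz": 0, "ax": 0, "ay": 0, "az": 0, "grip": 125}, {"tx": 0, "ty": 0, "tz": 0, "ax": 0, "ay": 0, "az": 0, "grip": 125}, {"tx": 0, "ty": 0, "tz": 0, "ax": 0, "ay": 0, "az": 0, "grip": 125}]'

```text
t: 18.8
tool_pos: [0.4555, 0.0104, 0.0957]
orientation: [3.094, 0.544, -0.001]
force: [-1.8, -6.0, -0.6]
opening: 0.0475
```

```bash
python3 m.py
```

```text
t 18.8 tcp clamp mm [-205.63   41.64   95.73] F clamp [-3.76 -5.03 -0.63] T [-1.06  0.41 -0.13] open 47.47
-y pad at 17.9 post travel 24.3
(-0.095, [(np.float64(-21.0), np.float64(-10.6))])
(-0.105, [(np.float64(-18.6), np.float64(-11.0)), (np.float64(8.4), np.float64(23.2))])
(-0.115, [(np.float64(-21.6), np.float64(-11.4)), (np.float64(8.4), np.float64(23.2))])
(-0.125, [])
```

step_arm --targets '[{"tx": 0.2, "ty": -0.5, "tz": 0, "ax": 0, "ay": 0, "az": 0, "grip": 125}, {"tx": 0, "ty": 0, "tz": 0, "ax": 0, "ay": 0, "az": 0, "grip": 125}, {"tx": 0, "ty": 0, "tz": 0, "ax": 0, "ay": 0, "az": 0, "grip": 125}]'

```text
t: 19.15
tool_pos: [0.4555, 0.011, 0.0957]
orientation: [3.094, 0.544, -0.001]
force: [-3.1, -5.7, 0.9]
opening: 0.0477
```

```bash
python3 m.py
```

```text
t 19.15 tcp clamp mm [-205.43   42.17   95.74] F clamp [-4.83 -4.29  0.9 ] T [-1.05  0.43 -0.13] open 47.68
-y pad at 18.33 post travel 24.73
(-0.095, [(np.float64(-21.2), np.float64(-10.8)), (np.float64(14.0), np.float64(23.0))])
(-0.105, [(np.float64(-21.6), np.float64(-11.2)), (np.float64(8.6), np.float64(23.2))])
(-0.115, [(np.float64(8.6), np.float64(23.2))])
(-0.125, [])
```

Creep 3.7 of about 4.2 mm; close to release. Smaller steps.

step_arm --targets '[{"tx": 0.2, "ty": -0.5, "tz": 0, "ax": 0, "ay": 0, "az": 0, "grip": 125}, {"tx": 0, "ty": 0, "tz": 0, "ax": 0, "ay": 0, "az": 0, "grip": 125}, {"tx": 0, "ty": 0, "tz": 0, "ax": 0, "ay": 0, "az": 0, "grip": 125}]'

```text
t: 19.5
tool_pos: [0.4555, 0.0115, 0.0957]
orientation: [3.094, 0.544, -0.001]
force: [-1.9, -5.1, 0.6]
opening: 0.0475
```

```bash
python3 m.py
```

```text
t 19.5 tcp clamp mm [-205.26   42.67   95.73] F clamp [-3.5  -4.12  0.63] T [-1.03  0.43 -0.13] open 47.48
-y pad at 18.93 post travel 25.33
(-0.095, [(np.float64(-21.4), np.float64(-11.0)), (np.float64(8.6), np.float64(23.0))])
(-0.105, [(np.float64(-21.8), np.float64(-11.4)), (np.float64(8.6), np.float64(23.2))])
(-0.115, [(np.float64(8.4), np.float64(23.2))])
(-0.125, [])
```

View pics/wl.png

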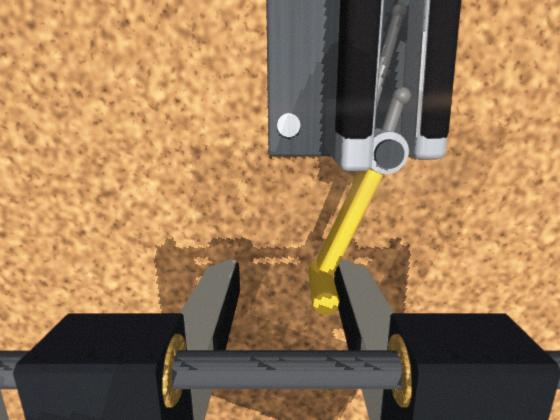

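step_arm --targets '[{"tx": 0.2, "ty": -0.5, "tz": 0, "ax": 0, "ay": 0, "az": 0, "grip": 125}, {"tx": 0, "ty": 0, "tz": 0, "ax": 0, "ay": 0, "az": 0, "grip": 125}, {"tx": 0, "ty": 0, "tz": 0, "ax": 0, "ay": 0, "az": 0, "grip": 125}]'

```text
t: 19.85
tool_pos: [0.4555, 0.0121, 0.0957]
orientation: [3.094, 0.544, -0.001]
force: [-2.4, -4.1, 0.8]
opening: 0.0471
```

```bash
python3 m.py
```

```text
t 19.85 tcp clamp mm [-205.05   43.23   95.72] F clamp [-3.65 -3.07  0.76] T [-0.95  0.46 -0.14] open 47.05
-y pad at 19.7 post travel 26.1
(-0.095, [(np.float64(-21.8), np.float64(-11.4)), (np.float64(8.4), np.float64(23.2))])
(-0.105, [(np.float64(-22.2), np.float64(-11.6)), (np.float64(8.6), np.float64(23.2))])
(-0.115, [(np.float64(8.6), np.float64(23.2))])
(-0.125, [])
```

step_arm --targets '[{"tx": 0.2, "ty": -0.5, "tz": 0, "ax": 0, "ay": 0, "az": 0, "grip": 125}, {"tx": 0, "ty": 0, "tz": 0, "ax": 0, "ay": 0, "az": 0, "grip": 125}, {"tx": 0, "ty": 0, "tz": 0, "ax": 0, "ay": 0, "az": 0, "grip": 125}]'

```text
t: 20.2
tool_pos: [0.4556, 0.0127, 0.0957]
orientation: [3.094, 0.544, -0.001]
force: [-2.1, -4.2, 0.3]
opening: 0.0475
```

```bash
python3 m.py
```

```text
t 20.2 tcp clamp mm [-204.82   43.76   95.75] F clamp [-3.45 -3.25  0.3 ] T [-0.86  0.43 -0.11] open 47.51
-y pad at 20.01 post travel 26.41
(-0.095, [])
(-0.105, [(np.float64(-41.4), np.float64(-30.6)), (np.float64(8.6), np.float64(23.4))])
(-0.115, [(np.float64(8.4), np.float64(23.4))])
(-0.125, [(np.float64(-45.8), np.float64(-35.0))])
```

step_arm --targets '[{"tx": -0.4, "ty": 2, "tz": 0, "ax": 0, "ay": 0, "az": 0, "grip": 125}, {"tx": -0.8, "ty": 3, "tz": 0, "ax": 0, "ay": 0, "az": 0, "grip": 125}, {"tx": -0.8, "ty": 3, "tz": 0, "ax": 0, "ay": 0, "az": 0, "grip": 125}, {"tx": -0.8, "ty": 3, "tz": 0, "ax": 0, "ay": 0, "az": 0, "grip": 125}, {"tx": -0.6, "ty": 3, "tz": 0, "ax": 0, "ay": 0, "az": 0, "grip": 125}, {"tx": -0.6, "ty": 3, "tz": 0, "ax": 0, "ay": 0, "az": 0, "grip": 125}, {"tx": 0, "ty": 3, "tz": 0, "ax": 0, "ay": 0, "az": 0, "grip": 125}, {"tx": 0, "ty": 3, "tz": 0, "ax": 0, "ay": 0, "az": 0, "grip": 125}, {"tx": 0, "ty": 3, "tz": 0, "ax": 0, "ay": 0, "az": 0, "grip": 125}, {"tx": 0, "ty": 3, "tz": 0, "ax": 0, "ay": 0, "az": 0, "grip": 125}, {"tx": 0, "ty": 3, "tz": 0, "ax": 0, "ay": 0, "az": 0, "grip": 125}, {"tx": 0, "ty": 3, "tz": 0, "ax": 0, "ay": 0, "az": 0, "grip": 125}, {"tx": 0, "ty": 0, "tz": 0, "ax": 0, "ay": 0, "az": 0, "grip": 125}, {"tx": 0, "ty": 0, "tz": 0, "ax": 0, "ay": 0, "az": 0, "grip": 125}]'

```text
t: 21.65
tool_pos: [0.464, -0.0214, 0.0958]
orientation: [-3.094, -0.544, 0.0]
force: [-0.8, 0.4, -0.7]
opening: 0.0475
```

```bash
python3 m.py
```

```text
t 21.65 tcp clamp mm [-208.58    8.84   95.75] F clamp [-0.64  0.64 -0.68] T [-0.03  0.04 -0.  ] open 47.53
-y pad at -14.92 post travel -8.52
(-0.095, [(np.float64(-36.6), np.float64(-28.8)), (np.float64(8.0), np.float64(19.8))])
(-0.105, [(np.float64(-42.2), np.float64(-31.2)), (np.float64(8.0), np.float64(19.6))])
(-0.115, [(np.float64(-44.2), np.float64(-33.2)), (np.float64(8.0), np.float64(19.6))])
(-0.125, [])
```

View pics/wl.png

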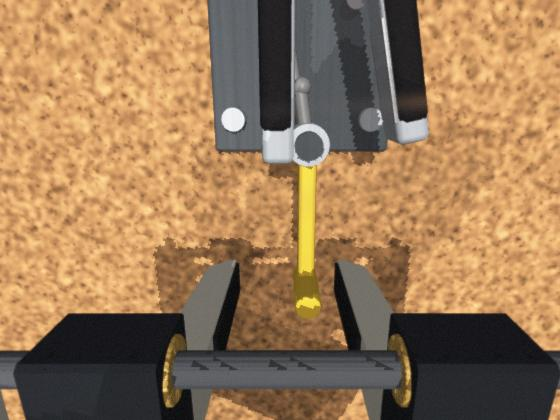

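The lever is back at rest between the pads (post about (308,310)), and the handle is open (grip end about (412,128)). Next I rise clear and check.

step_arm --targets '[{"tx": 0, "ty": 0, "tz": -20, "ax": 0, "ay": 0, "az": 0, "grip": 125}, {"tx": 0, "ty": 0, "tz": -30, "ax": 0, "ay": 0, "az": 0, "grip": 125}, {"tx": 0, "ty": 0, "tz": -40, "ax": 0, "ay": 0, "az": 0, "grip": 125}, {"tx": 0, "ty": 0, "tz": -40, "ax": 0, "ay": 0, "az": 0, "grip": 125}, {"tx": 0, "ty": 0, "tz": -30, "ax": 0, "ay": 0, "az": 0, "grip": 125}, {"tx": 0, "ty": 0, "tz": 0, "ax": 0, "ay": 0, "az": 0, "grip": 125}, {"tx": 0, "ty": 0, "tz": 0, "ax": 0, "ay": 0, "az": 0, "grip": 125}, {"tx": 0, "ty": 0, "tz": 0, "ax": 0, "ay": 0, "az": 0, "grip": 125}]'

```text
t: 22.5
tool_pos: [0.4633, -0.0213, 0.2542]
orientation: [-3.093, -0.545, 0.004]
force: [0.4, -0.4, 0.1]
opening: 0.0472
```

```bash
python3 m.py; python3 - <<'E'
from h import *
from plant import robot
c=robot.read_camera("scene");f=c["frame"];a=cv2.resize(f[140:300,200:400],None,fx=3.5,fy=3.5,interpolation=cv2.INTER_CUBIC);cv2.imwrite("pics/s9z.png",a)
t=robot.read_camera("top")["frame"];cv2.imwrite("pics/t9.png",t)
E
```

```text
t 22.5 tcp clamp mm [-209.19    9.21  254.21] F clamp [ 0.2  -0.54  0.11] T [0.02 0.02 0.04] open 47.19
-y pad at -14.38 post travel -7.98
(-0.085, [(np.float64(-38.4), np.float64(-27.2)), (np.float64(8.4), np.float64(19.8))])
(-0.095, [(np.float64(-40.4), np.float64(-29.4)), (np.float64(8.6), np.float64(19.8))])
(-0.105, [(np.float64(-42.6), np.float64(-31.8)), (np.float64(8.4), np.float64(19.8))])
(-0.115, [(np.float64(-44.8), np.float64(-33.8)), (np.float64(8.4), np.float64(19.8))])
(-0.125, [(np.float64(8.6), np.float64(20.0))])
```

View pics/s9z.png

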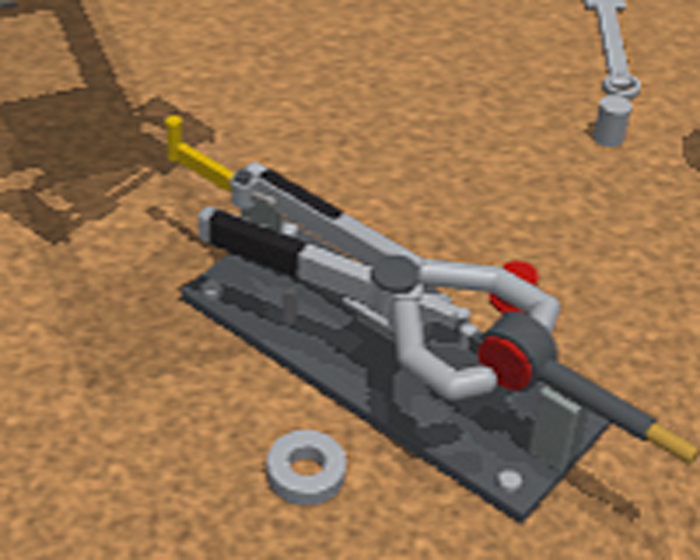

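View pics/t9.png

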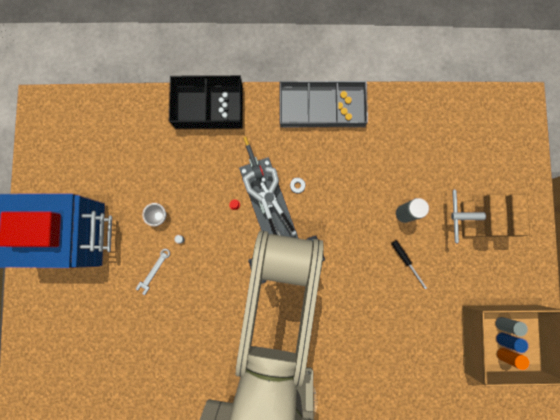

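View pics/wl.png

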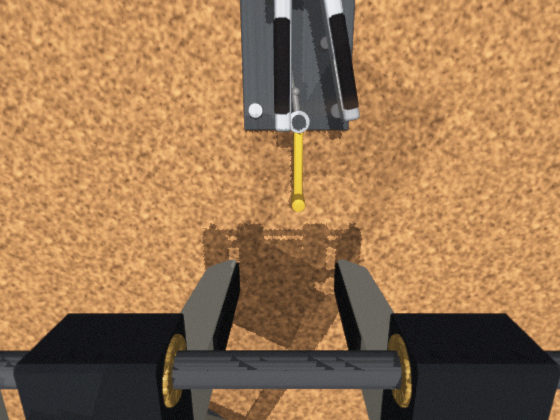

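The scene view shows the handle open, the lever straight at its rest position, and the bush flange seated on the eye. In the top view the bystanders are where they started. The robot is clear, so I'm handing in.

```bash
python3 - <<'E'
from plant import robot
print(robot.close_job())
E
```

```text
the job is handed in; nothing more can be done
None
```

The job is done and handed in at about 22.6 s of the 72 s; no verdict was reported.

- **Squeeze:** I closed the two handles between the fingers with the grip set to at most 35 N, shifting towards the fixed handle as they closed. They snapped over centre. I then held them at 25 N, where the fingers stopped at 40.9 mm over the grips (41 mm expected when locked), and the bush flange looked flush with the eye.
- **Lock check:** I opened the fingers for over a second. The pliers stayed locked, and the wrist force showed only noise.
- **Release:** I pulled the yellow post in 0.5–1 mm steps. The camera showed the handle creeping about 4 mm before it sprang open, at roughly 26 mm of post travel. The pull peaked at about 7 N and had fallen to about 5 N by then. I saw no force rise from the stop and backed off straight away.
- **Final checks:** The handle is fully open, the lever is back in line at rest, and the bush looks flush. The robot stands clear of everything, and the bystanders look unmoved in the top view.

The contact forces on the handles and on the lever's stop could only be inferred from the grip setting and the wrist force. The bush was judged by eye from the scene camera, without a measurement. None of the checks disagreed. One move call was refused for missing keys, with no effect on the scene.

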